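# Put the tested bulb away and close the bulb box

## Task

The spiral bulb leaning in the sloping socket of the tester is good: lift it out and stand it upright, cap down, in the empty ring of the open bulb box, beside the bulb already there. Then swing the box's lid over without slamming it, until it is fully shut over both bulbs. Leave everything else on the shelf where it is.

Things in the scene. Friction and masses are not known exactly. Their poses are not given: they have to be found in the camera images.
- spare_bulb: The bulb to put away: spiral bulb 108 mm tall. Origin under its metal cap, z axis from cap to glass. Cap 26 mm diameter, z 0 to 24 mm; white plastic body 46 mm diameter, z 24 to 62 (grip here); spiral glass 38 mm diameter, z 62 to 108. Starts loose, cap down in the tester's socket, leaning 30 degrees from vertical towards the tester's -x side; pull it out along its axis.
- tester: Bulb tester fixed to the shelf: black base 130 x 90 mm, 26 mm high, carrying a white sloping socket block 70 x 74 mm. Origin under the middle of the base, at shelf height; its -x side is the side to which the bulb leans.
- socket (a point): Centre of the mouth of the tester's sloping socket (bore 30 mm, 26 mm deep), about 65 mm above the shelf.
- bulb_box: Open bulb box of grey plastic, fixed to the shelf. Origin at the centre of its underside. Tray outside 204 mm (x) x 116 mm (y) x 45 mm high, walls and floor 4 mm. Inside on the floor stand two white rings on the line y = 0, at x = -48 mm (empty) and x = +48 mm (holds the other bulb). The lid is hinged on the +y rim.
- empty_ring (a point): Centre of the top of the empty ring: 30 mm above the shelf, ring outside 42 mm, bore 30 mm, 26 mm deep. A bulb fully home has its cap in the bore and its ballast resting on the ring, so its origin is 24 mm below this point.
- full_ring (a point): Centre of the top of the other ring, same sizes, in which the other bulb stands.
- boxed_bulb: The other bulb, already upright in its ring in the box; it stays there. spiral bulb 108 mm tall. Origin under its metal cap, z axis from cap to glass. Cap 26 mm diameter, z 0 to 24 mm; white plastic body 46 mm diameter, z 24 to 62 (grip here); spiral glass 38 mm diameter, z 62 to 108.
- lid (a joint): Angle of the box's lid in rad: 0 shut, 1.57 standing upright, up to 2.05 leaning outward beyond the +y side. Stiff hinge: the lid stays where it is left. The lid is a grey shell open underneath, 204 mm along the hinge, 116 mm across and 80 mm deep, walls 4 mm, 160 g. When shut its top is 125 mm above the shelf.
- lid_hinge (a point): Middle of the hinge line, on the box's +y rim, 58 mm from the box's centre line, 45 mm above the shelf; the hinge runs along the box's x axis.
- lid_top (a point): Centre of the lid's large outer top face, moving with the lid. Shut: z up out of the lid, 80 mm above and 58 mm to the -y side of the hinge line. Open: this face looks outward to the box's +y side.
- lid_lip (a point): Middle of the small lip (50 x 10 x 6 mm) on the lid's free edge, moving with the lid; 121 mm from the hinge line. Shut: on the box's -y side, 51 mm above the shelf. Open: uppermost.
- lantern: Bystander: red press-button lantern, 110 mm diameter, 155 mm tall; origin under its centre.
- dish: Bystander: white ceramic dish, 120 mm diameter, 28 mm high; origin under its centre.
- screwdriver: Bystander: blue screwdriver, 190 mm long, lying along its x axis.
- carton: Bystander: small cardboard carton 62 x 62 x 115 mm; origin under its centre.
- tape: Bystander: roll of black tape lying flat, 90 mm diameter, 19 mm high; origin under its centre.
- jar: Bystander: glass jar, 60 mm diameter, 75 mm high; origin under its centre.
- cell: Bystander: large battery cell standing, 33 mm diameter, 61 mm high; origin under its centre.
Mind the look-alikes: they are no part of the job. Of the things that look like the bulb_box, the larger one is meant.

How it is judged:
On the way, in this order (a step that is already met when the one before it is completed fails the run):
1. the bulb stands fully home in the empty ring, lid still open (horizontal distance between spare_bulb and empty_ring below 0.007 m and z of spare_bulb in the frame of bulb_box below 0.012 m and angle between spare_bulb's own z axis and vertical below 0.12 rad and value of joint lid above 1 rad), for 0.2 s.
2. the lid is shut (value of joint lid below 0.04 rad), for 0.2 s.
At the end, for the whole second after the job is handed in: The lid is shut (joint below 0.04 rad); the tested bulb is at rest upright in the formerly empty ring and the other bulb in its own: each within 7 mm of the ring's axis, cap bottom no more than 12 mm above the box's underside (6 mm when fully home), tilted less than 0.12 rad (value of joint lid below 0.04 rad and horizontal distance between spare_bulb and empty_ring below 0.007 m and z of each of spare_bulb, boxed_bulb in the frame of bulb_box below 0.012 m and angle between each of spare_bulb, boxed_bulb's own z axis and vertical below 0.12 rad and horizontal distance between boxed_bulb and full_ring below 0.007 m and linear speed of spare_bulb below 0.02 m/s); the robot touches nothing.
It fails at once if the lid is slammed (closing faster than 3.5 rad/s) (velocity of joint lid below -3.5 rad/s).
It fails at once if a bystander is moved more than 30 mm (distance of any of lantern, dish, screwdriver, carton, tape, jar, cell from where it was at the start of the episode above 0.03 m).
It also fails if it takes over 58 s, if anything falls off the work surface, if the arm or the gripper's body presses on something with over 40 N, if the wrist force passes 120 N, or if a joint passes its speed limit or range.

## Robot

A 6-joint arm with a two-finger parallel gripper is mounted at the origin on the work surface. World frame = base frame: x ahead of the robot, y to its left, z up, the work surface at z = 0. Lengths are in m, angles in rad, forces in N, time in s.
With the tool pointing down it reaches from about 0.3 to 0.775 m from the base axis. Payload 14.6 kg.
Tool frame: the origin (TCP) lies midway between the tips of the shut fingers; the grasp point (between the pads) lies 19 mm behind it (tcp_to_grasp is the distance from the TCP to the grasp point, in m); z points along the fingers, y is the line along which they close (so a half turn about z gives the same grasp; the last joint's range is limited). The gripper opens to 94 mm and grips with 3 to 60 N. Pads are 16 mm wide; open, the fingers measure 119 mm over their backs; the gripper's body (75 mm by 177 mm) begins 78 mm behind the grasp point.
Start: joints at [-0.067, 0.3, 1.521, -0, 1.321, -0.067], TCP at [0.55, -0, 0.205] pointing down, gripper open.
Joint ranges: [-3.03, 3.03], [-0.79, 2.21], [0.23, 2.52], [-1.04, 4.18], [0, 3.07], [-2.55, 2.55]. Speed limits (rad/s): [2.22, 2.22, 2.57, 3.14, 3.14, 3.14].

## Interface

Orientations are given as [roll, pitch, yaw] about the fixed x, y, z axes, in that order (R = Rz(yaw) Ry(pitch) Rx(roll)).
In Python, from station import * gives the robot as it stands.
- The arm moves only by the tool send_rows, never from a script. Its argument "motion" is a list of rows, each a list of 3 entries, a list of its own where there are three numbers: the shift along the tool's x, y, z in units of 0.03 m (1.0 is 0.03 m), then the turn, a rotation vector about the tool's x, y, z in units of 0.12 rad (1.0 is 0.12 rad), then the opening, from -1 (shut) to 1 (fully open). In form: [[[x, y, z], [rx, ry, rz], grip], ...]. A call has 1 to 12 rows; each row shifts and turns the commanded pose from where the row before left it, along the tool's axes as they then stand; what a row does not reach is not made up. A row lasts 1/10 s, in which the tool goes at most 50 mm and 8.59 degrees, less where a joint would pass 70% of its speed; a pose out of reach is approached as far as the arm can. A call with a number of a shift or a turn outside -1 to 1 is refused whole. A call with a gripper value outside its range is refused whole. The fingers move at their own pace and stop on an object; "squeeze" is the grip in N (left out, the last holds). Time passes only in rows, so rows that do not move let the fingers close. It gives the time, the measured TCP pose, the force, the opening and the grip force at its end, in the units of the state.
- get_obs(): the state, without advancing time (a new reading comes with each control period).
- camera(name): name is "scene" or "side" or "wrist"; returns a dict with "pixels" (384x512x3 uint8, red, green, blue), "depth" (384x512 float32, m along the optical axis (not along the pixel's ray), 0 where there is no reading), "fx", "fy", "cx", "cy" (pixels), "rvec" (rotation vector, rad) and "tvec" (3), from world to camera coordinates, as OpenCV has them. Camera axes: x right, y down, z forward; pixel columns grow to the right and rows downward; lengths in m; the calibration is good to about 2 mm. A picture is of the moment at which its call begins.
- hand_in(): hands the job in; it is judged then, once.
The state is a dict: "time_s": time; "qpos": joint angles; "joint_vel": joint speeds; "tau": joint torques, N m; "ee_pos": TCP position; "eef_rot": TCP orientation; "force": force on the tool from outside, world axes, zero at the start; "moment": the same for the moment, N m; "grip_width": finger opening in m; "grip_force": force on a finger pad.
Only numpy, scipy, OpenCV 4.12 (cv2) and the standard library are available. Lean on these libraries where they do the work, as an engineer would, in place of code of your own. Each camera call takes 0.05 s, during which the arm holds its last target. There are 200 camera calls.

## Working session

There is one attempt and no reset: what is moved stays moved. The work goes in short steps, Python scripts to look and compute and a tool call to move; the robot and the scene stay as the last step left them, time stands still between calls to the robot, and variables do not carry over. Pictures are saved under pics/ and viewed, at most 10 in all, crops included, and the job is handed in when it is done.

Besides the shell and the picture viewer there is one more tool, called after ">>>" by a JSON object that holds its "method" and its "body". send_rows: Moves the arm, as the interface text tells. Its arguments: {"type":"object","properties":{"motion":{"type":"array"},"squeeze":{"type":"number"}},"required":["motion"]}

```bash
ls; mkdir -p pics; cat > h.py <<'E'
from station import *
import numpy as np, cv2
from scipy.spatial.transform import Rotation as R
def world(c):
    Rm=cv2.Rodrigues(np.array(c["rvec"],float))[0]; t=np.array(c["tvec"],float).ravel()
    v,u=np.mgrid[0:384,0:512]; d=c["depth"]
    p=np.stack([(u-c["cx"])/c["fx"]*d,(v-c["cy"])/c["fy"]*d,d],-1)
    w=(p-t)@Rm; w[d==0]=np.nan
    return w
E
python3 - <<'E'
from h import *
import pickle
for n in ["scene","side","wrist"]:
    c=camera(n); pickle.dump(c,open(n+".pkl","wb"))
    cv2.imwrite(f"pics/{n}0.png",c["pixels"][...,::-1])
    Rm=cv2.Rodrigues(np.array(c["rvec"],float))[0]; print(n,-Rm.T@np.array(c["tvec"]).ravel(),c["fx"],c["depth"].max())
print(get_obs())
a=[cv2.imread(f"pics/{n}0.png") for n in ["scene","side"]]
cv2.imwrite("pics/both.png",cv2.resize(np.vstack(a),None,fx=.78,fy=.78))
E
```

```text
pics
scene [1.19476275 0.83598692 0.91415833] 476.7216674894154 3.9999604
side [-0.29394891 -0.88526101  1.03365509] 475.21372052525516 3.8858285
wrist [0.54946898 0.08029214 0.38389936] 326.3048740658545 0.4843679
{'time_s': 0.15, 'qpos': array([-6.66164801e-02,  3.00319685e-01,  1.52141020e+00,  6.03569865e-06,
        1.32067184e+00, -6.66486421e-02]), 'joint_vel': array([-0.0009471 , -0.00351597, -0.00058881, -0.00051802,  0.00088604,
       -0.0010161 ]), 'tau': array([-2.50185103e-04, -5.31960297e+01, -3.52822959e+01,  7.07691838e-02,
        2.35654798e-02, -3.66386917e-05]), 'ee_pos': array([5.49818846e-01, 1.67440586e-06, 2.05041673e-01]), 'eef_rot': array([-3.14078577e+00, -5.97173398e-05,  1.57082697e+00]), 'force': array([-0.4224542 ,  0.1602973 , -0.21702562]), 'moment': array([-0.05393246,  0.02145031, -0.00140185]), 'grip_force': 0.0, 'grip_width': 0.09411499934869506}
```

View pics/scene0.png

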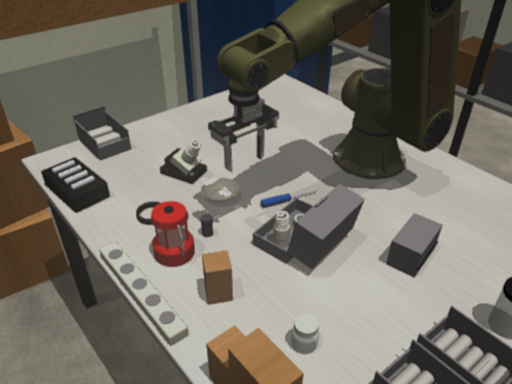

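View pics/side0.png

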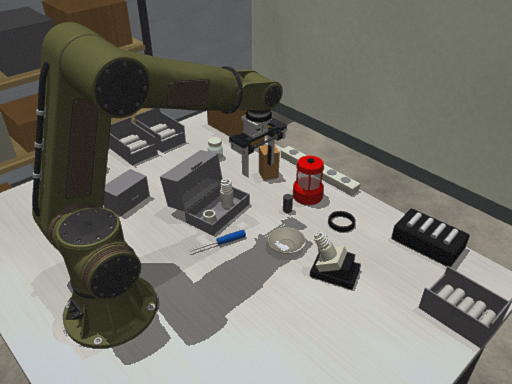

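The scene view shows the tester with the leaning bulb at about (187,158), and the open box at (300,235) with the boxed bulb at (282,225). In the side view the bulb is at (325,245), the empty ring at (209,214) and the boxed bulb at (226,193). Next I'll measure these.

```bash
python3 - <<'E'
from h import *
import pickle
C={n:pickle.load(open(n+".pkl","rb")) for n in ["scene","side"]}
W={n:world(c) for n,c in C.items()}
np.set_printoptions(precision=4,suppress=True)
for n,l in dict(side=[(209,214),(226,193),(226,181),(209,219),(320,236),(326,250),(329,262),(190,182),(177,208),(218,155),(251,196),(217,230)],scene=[(282,215),(196,142),(192,150),(187,158),(183,170),(340,235),(254,236)]).items():
    for u,v in l: print(n,u,v,W[n][v,u])
# crops
rows=[]
for n,(u0,v0) in dict(side=[150,145],scene=[240,175]).items():
    rows.append(cv2.resize(C[n]["pixels"][v0:v0+95,u0:u0+130,::-1],None,fx=3,fy=3,interpolation=cv2.INTER_CUBIC))
r2=[]
for n,(u0,v0) in dict(side=[270,215],scene=[130,120]).items():
    r2.append(cv2.resize(C[n]["pixels"][v0:v0+95,u0:u0+130,::-1],None,fx=3,fy=3,interpolation=cv2.INTER_CUBIC))
cv2.imwrite("pics/crop1.png",np.vstack([np.hstack(rows),np.hstack(r2)]))
# points by height
for n in W:
    w=W[n].reshape(-1,3); px=C[n]["pixels"].reshape(-1,3).astype(int)
    # tester black base top
    m=(px.max(1)<50)&(abs(w[:,2]-.026)<.004)&(w[:,0]>.3)&(w[:,0]<1)
    print(n,"base",m.sum())
    lab=cv2.minAreaRect
    q=w[m]; 
    print(np.nanmin(q,0),np.nanmax(q,0))
E
```

```text
side 209 214 [0.4444 0.1249 0.0132]
side 226 193 [0.5167 0.1185 0.0685]
side 226 181 [0.5225 0.1231 0.113 ]
side 209 219 [0.4232 0.0978 0.0199]
side 320 236 [ 0.54   -0.2729  0.1171]
side 326 250 [ 0.5229 -0.3118  0.1001]
side 329 262 [ 0.5187 -0.3301  0.0688]
side 190 182 [0.4722 0.2616 0.0609]
side 177 208 [0.3649 0.193  0.0426]
side 218 155 [0.6971 0.3822 0.0202]
side 251 196 [0.6253 0.1116 0.0033]
side 217 230 [0.4182 0.0514 0.0044]
scene 282 215 [0.5344 0.1392 0.11  ]
scene 196 142 [ 0.5331 -0.2657  0.139 ]
scene 192 150 [ 0.5469 -0.2707  0.1128]
scene 187 158 [ 0.5584 -0.2866  0.0795]
scene 183 170 [ 0.5765 -0.2879  0.0404]
scene 340 235 [0.4354 0.2597 0.0684]
scene 254 236 [0.5915 0.0935 0.0355]
scene base 552
[ 0.3066 -0.7466  0.022 ] [0.9377 0.7421 0.03  ]
side base 555
[ 0.301  -0.7502  0.022 ] [0.9294 0.7601 0.0299]
```

View pics/crop1.png

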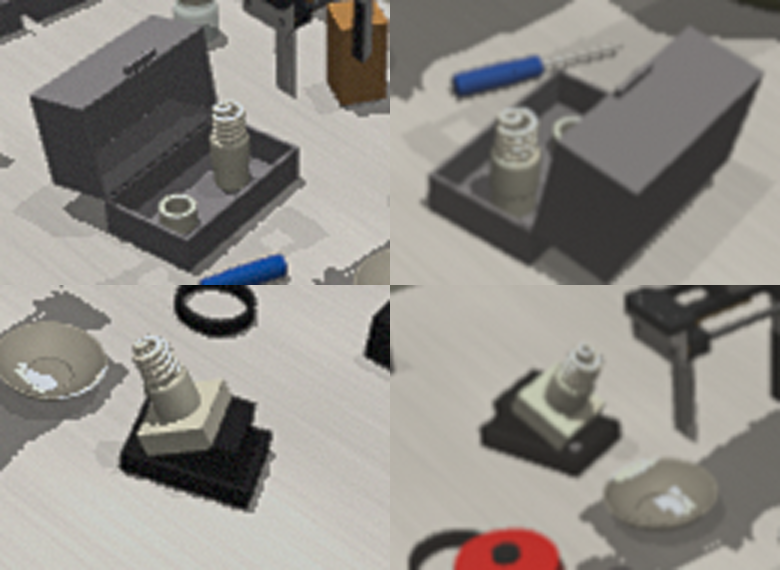

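The crops show the box's hinge side at larger y, with the empty ring on the robot's side, and the bulb leaning out of the white block. Now I'll fit the bulb axes, box frame, ring and lid from the point clouds of both views.

```bash
cat > fit.py <<'E'
from h import *
from scipy.optimize import least_squares
np.set_printoptions(precision=4,suppress=True)
def cloud(C):
    P=np.vstack([world(c).reshape(-1,3) for c in C]); K=np.vstack([c["pixels"].reshape(-1,3) for c in C]).astype(int)
    S=np.concatenate([np.full(384*512,i) for i in range(len(C))])
    g=np.isfinite(P[:,0]); return P[g],K[g],S[g]
def axisfit(q,p0,d0,r):
    # fit cylinder axis of given radius; returns point at p0's plane, dir
    d0=d0/np.linalg.norm(d0); e1=np.cross(d0,[0,1,0]);e1/=np.linalg.norm(e1);e2=np.cross(d0,e1)
    def ax(x): 
        d=d0+x[2]*e1+x[3]*e2; return p0+x[0]*e1+x[1]*e2,d/np.linalg.norm(d)
    f=lambda x:(lambda p,d:np.linalg.norm(np.cross(q-p,d),axis=1)-r)(*ax(x))
    s=least_squares(f,np.zeros(4),loss="soft_l1",f_scale=.002)
    return (*ax(s.x),np.sqrt(np.mean(s.fun**2)*1))
E
python3 - <<'E'
from fit import *
import pickle
C=[pickle.load(open(n+".pkl","rb")) for n in ["scene","side"]]
P,K,S=cloud(C)
white=(K.min(1)>95)&(K.max(1)-K.min(1)<60)
gray=(K.max(1)<110)
near=lambda c,r:np.linalg.norm(P[:,:2]-c,axis=1)<r
# boxed bulb
m=near([.53,.125],.035)&white&(P[:,2]>.05)
for s in(0,1):
    q=P[m&(S==s)]; print("boxed",s,len(q),q.min(0),q.max(0))
m2=m&(P[:,2]<.062)&(P[:,2]>.035)
q=P[m]; rr=np.where(q[:,2]<.068,.023,.018)
print("boxed axis",axisfit(q,np.array([.53,.125,.03]),np.array([0,0,1.]),rr))
# spare
m=near([.54,-.28],.1)&white&(P[:,2]>.085)
for s in(0,1):
    q=P[m&(S==s)]; print("spare",s,len(q),q.min(0),q.max(0))
q=P[m]; c=q.mean(0); d=np.linalg.svd(q-c)[2][0]; d*=np.sign(d[2]); print("pca",c,d)
for it in range(4):
    s=(q-c)@d; top=np.percentile(s,99.5); rr=np.where(s<top-.048,.023,.018)
    k=s>top-.080
    c,d,e=axisfit(q[k],c,d,rr[k]); 
s=(q-c)@d; top=np.percentile(s,99.5)
print("spare axis",c,d,e,"top",c+top*d,"origin",c+(top-.108)*d,"tilt",np.degrees(np.arccos(d[2])))
# box rim
m=near([.5,.13],.16)&gray&(abs(P[:,2]-.045)<.0025)&(P[:,1]<.3)
r=cv2.minAreaRect(P[m][:,:2].astype(np.float32)*1000);print("rim",m.sum(),r)
# ring
m=near([.44,.115],.04)&white&(abs(P[:,2]-.030)<.004)
print("ring",m.sum(),P[m].mean(0),cv2.minAreaRect(P[m][:,:2].astype(np.float32)*1000), cv2.minEnclosingCircle(P[m][:,:2].astype(np.float32)*1000))
E
```

```text
boxed 0 271 [0.5098 0.1173 0.0588] [0.5514 0.1569 0.1139]
boxed 1 144 [0.5068 0.1094 0.0604] [0.5447 0.1503 0.1166]
boxed axis (array([0.5292, 0.1308, 0.03  ]), array([-0.0286,  0.0224,  0.9993]), np.float64(0.0046628407144856075))
spare 0 168 [ 0.5118 -0.3157  0.0872] [ 0.5602 -0.2562  0.1416]
spare 1 239 [ 0.5137 -0.3254  0.0851] [ 0.5564 -0.263   0.1418]
pca [ 0.5353 -0.291   0.1146] [-0.1864  0.7358  0.651 ]
spare axis [ 0.5339 -0.2861  0.1085] [-0.2042  0.4527  0.868 ] 0.004522836548338075 top [ 0.5271 -0.2709  0.1376] origin [ 0.5491 -0.3198  0.0439] tilt 29.77709050225119
rim 592 ((473.5025634765625, 161.0127410888672), (210.4440460205078, 202.4721221923828), 11.952980041503906)
ring 70 [0.4348 0.1078 0.0296] ((434.3898010253906, 112.32638549804688), (39.72430419921875, 40.17629623413086), 30.065406799316406) ((433.74761962890625, 111.95408630371094), 21.82906723022461)
```

```bash
cat > plan.py <<'E'
from h import *
def plan(p,tool_z,tool_y,o=None):
    o=o or get_obs(); R0=R.from_euler("xyz",o["eef_rot"])
    z=np.array(tool_z,float);z/=np.linalg.norm(z); y=np.array(tool_y,float); y-=z*(y@z); y/=np.linalg.norm(y)
    R1=R.from_matrix(np.stack([np.cross(y,z),y,z],1))
    np.set_printoptions(precision=3,suppress=True)
    rv=(R0.inv()*R1).as_rotvec(); dp=np.array(p)-o["ee_pos"]
    print("turn units",rv/.12,"shift after turn, units",R1.inv().apply(dp)/.03,"shift before",R0.inv().apply(dp)/.03)
E
python3 - <<'E'
from fit import *
from plan import plan
import pickle
C=[pickle.load(open(n+".pkl","rb")) for n in ["scene","side"]]
P,K,S=cloud(C)
red=(K[:,0]>120)&(K[:,1]<60)&(P[:,0]>.3)&(P[:,2]>0)
print("lantern",np.median(P[red],0),np.percentile(P[red],[1,99],axis=0))
gray=(K.max(1)<130)&(K.max(1)-K.min(1)<25)
d=P-np.array([.4815,.1215,0]);c,s=np.cos(.202),np.sin(.202)
L=np.stack([d[:,0]*c+d[:,1]*s,-d[:,0]*s+d[:,1]*c,P[:,2]],1)
m=gray&(abs(L[:,0])<.1)&(L[:,1]>.05)&(L[:,1]<.3)&(L[:,2]>.02)
q=L[m];print("lid",q.min(0),q.max(0))
for a,b in[(-.08,-.03),(-.02,.02),(.03,.08)]:
    k=(q[:,0]>a)&(q[:,0]<b); t=q[k]; i=t[:,2].argsort()[-5:]; j=t[:,1].argsort()[-5:];print(t[i].mean(0),t[j].mean(0))
D=np.array([-.204,.4527,.868]);D/=np.linalg.norm(D)
plan(np.array([.5491,-.3198,.0439])+.150*D,-D,[.911,.411,0])
E
```

```text
lantern [ 0.7799 -0.0085  0.1451] [[ 0.7267 -0.0673  0.0428]
 [ 0.8283  0.0301  0.1514]]
lid [-0.1     0.0501  0.0201] [0.1    0.2998 0.1711]
[-0.0533  0.0841  0.1613] [-0.0684  0.2997  0.0482]
[-0.0025  0.0865  0.1698] [0.004  0.1578 0.1463]
[0.0541 0.0766 0.1625] [0.0608 0.1572 0.1439]
turn units [-0.922 -4.267 -3.449] shift after turn, units [-5.759 -4.404  4.483] shift before [-8.397 -1.043  1.032]
```

>>> {"method": "send_rows", "body": {"motion": [[[-0.93,-0.12,0.11],[0,0,0],1],[[-0.93,-0.12,0.11],[0,0,0],1],[[-0.93,-0.12,0.11],[0,0,0],1],[[-0.93,-0.12,0.11],[0,0,0],1],[[-0.93,-0.12,0.11],[0,0,0],1],[[-0.93,-0.12,0.11],[0,0,0],1],[[-0.93,-0.12,0.11],[0,0,0],1],[[-0.93,-0.12,0.11],[0,0,0],1],[[-0.93,-0.12,0.11],[0,0,0],1]]}}

```text
time_s: 1.05
ee_pos: [0.5172, -0.2522, 0.1754]
eef_rot: [-3.141, -0.0, 1.571]
force: [-0.0, -0.7, 0.2]
grip_width: 0.0937
grip_force: 0.0
```

>>> {"method": "send_rows", "body": {"motion": [[[0,0,0],[-0.15,-0.71,-0.57],1],[[0,0,0],[-0.15,-0.71,-0.57],1],[[0,0,0],[-0.15,-0.71,-0.57],1],[[0,0,0],[-0.15,-0.71,-0.57],1],[[0,0,0],[-0.15,-0.71,-0.57],1],[[0,0,0],[-0.15,-0.71,-0.57],1],[[0,0,0],[0,0,0],1],[[0,0,0],[0,0,0],1]]}}

```text
time_s: 1.85
ee_pos: [0.5176, -0.2509, 0.1759]
eef_rot: [-3.141, 0.517, 1.989]
force: [0.1, -0.1, 0.7]
grip_width: 0.0944
grip_force: 0.0
```

```bash
python3 - <<'E'
from fit import *
from plan import plan
import pickle
C=[camera("wrist")]; cv2.imwrite("pics/w1.png",C[0]["pixels"][...,::-1])
C+=[camera("side"),camera("scene")]
D=np.array([-.204,.4527,.868]);D/=np.linalg.norm(D)
o0=np.array([.5491,-.3198,.0439])
plan(o0+.150*D,-D,[.911,.411,0])
P,K,S=cloud(C)
white=(K.min(1)>80)&(K.max(1)-K.min(1)<60)
for src in (0,None):
    s=(P-o0)@D; r=np.linalg.norm(np.cross(P-o0,D),axis=1)
    m=(s>.03)&(s<.115)&(r<.032)&white&(P[:,2]>.06)
    if src is not None:m&=S==src
    q=P[m]; c,d=o0.copy(),D.copy()
    for it in range(4):
        s=(q-c)@d; top=np.percentile(s,99.5); rr=np.where(s<top-.047,.023,.0185)
        c,d,e=axisfit(q,c,d,rr)
    s=(q-c)@d; top=np.percentile(s,99.5)
    print(src,len(q),d,e,"top",c+top*d,"origin",c+(top-.108)*d,np.degrees(np.arccos(d[2])))
E
```

```text
turn units [-0.024 -0.016 -0.043] shift after turn, units [0.016 0.016 0.064] shift before [0.016 0.016 0.064]
0 2119 [-0.057  0.332  0.942] 0.006315433336494188 top [ 0.532 -0.275  0.138] origin [ 0.538 -0.311  0.036] 19.679777967430095
None 2663 [-0.126  0.4    0.908] 0.006051181498482483 top [ 0.53  -0.274  0.138] origin [ 0.544 -0.317  0.04 ] 24.804074258212253
```

View pics/w1.png

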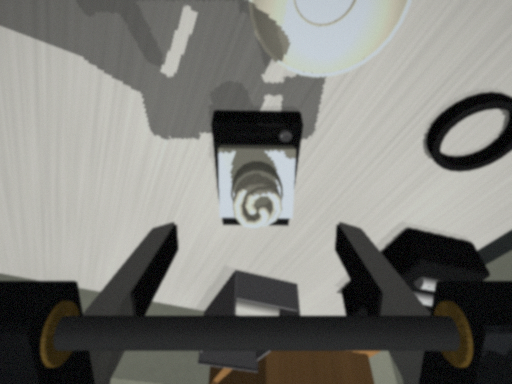

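The wrist view shows the bulb top at (258,207), centred between the fingertips (177 and 336), and the tester squared to the tool. I'll descend along the axis and grip.

>>> {"method": "send_rows", "body": {"motion": [[[0,0,0.5],[0,0,0],1],[[0,0,0.5],[0,0,0],1],[[0,0,0.5],[0,0,0],1],[[0,0,0.5],[0,0,0],1],[[0,0,0.5],[0,0,0],1],[[0,0,0.5],[0,0,0],1],[[0,0,0.5],[0,0,0],1],[[0,0,0.5],[0,0,0],1],[[0,0,0],[0,0,0],1]]}}

```text
time_s: 2.9
ee_pos: [0.5411, -0.3059, 0.0692]
eef_rot: [-3.138, 0.517, 1.991]
force: [0.1, 0.2, -0.1]
grip_width: 0.0944
grip_force: 0.0
```

>>> {"method": "send_rows", "body": {"motion": [[[0,0,0],[0,0,0],-0.2],[[0,0,0],[0,0,0],-0.4],[[0,0,0],[0,0,0],-0.6],[[0,0,0],[0,0,0],-1],[[0,0,0],[0,0,0],-1],[[0,0,0],[0,0,0],-1],[[0,0,0],[0,0,0],-1],[[0,0,0],[0,0,0],-1]], "squeeze": 20}}

```text
time_s: 3.7
ee_pos: [0.5418, -0.3054, 0.0717]
eef_rot: [-3.141, 0.519, 1.991]
force: [-0.2, 1.4, 1.6]
grip_width: 0.0457
grip_force: 20.0
```

>>> {"method": "send_rows", "body": {"motion": [[[0,0,-0.3],[0,0,0],-1],[[0,0,-0.3],[0,0,0],-1],[[0,0,-0.3],[0,0,0],-1],[[0,0,-0.4],[0,0,0],-1],[[0,0,-0.5],[0,0,0],-1],[[0,0,-0.7],[0,0,0],-1],[[0,0,-0.7],[0,0,0],-1],[[0,0,-0.7],[0,0,0],-1],[[0,0,-0.7],[0,0,0],-1],[[0,0,0],[0,0,0],-1]]}}

```text
time_s: 4.7
ee_pos: [0.5146, -0.2421, 0.1947]
eef_rot: [3.139, 0.522, 1.99]
force: [0.6, -0.4, -0.7]
grip_width: 0.0453
grip_force: 20.0
```

```bash
python3 - <<'E'
from plan import *
# upright above the ring: tool down, y along box x
plan([.434,.112,.037+.13],[0,0,-1],[np.cos(.202),np.sin(.202),0])
print(get_obs()["force"],get_obs()["grip_width"])
E
```

```text
turn units [0.497 4.328 1.776] shift after turn, units [12.103 -0.263  0.922] shift before [10.755  2.368 -5.112]
[ 0.6   -0.392 -0.744] 0.0452728996344716
```

>>> {"method": "send_rows", "body": {"motion": [[[0,0,0],[0.1,0.87,0.36],-1],[[0,0,0],[0.1,0.87,0.36],-1],[[0,0,0],[0.1,0.87,0.36],-1],[[0,0,0],[0.1,0.87,0.36],-1],[[0,0,0],[0.1,0.87,0.36],-1],[[0.5,0,0],[0,0,0],-1],[[0.8,0,0],[0,0,0],-1],[[0.9,0,0],[0,0,0],-1],[[0.9,0,0],[0,0,0],-1]]}}

```text
time_s: 5.6
ee_pos: [0.495, -0.1506, 0.1912]
eef_rot: [-3.137, -0.004, 1.769]
force: [-0.1, 0.7, -1.2]
grip_width: 0.0456
grip_force: 20.0
```

>>> {"method": "send_rows", "body": {"motion": [[[0.9,0,0],[0,0,0],-1],[[0.9,0,0],[0,0,0],-1],[[0.9,0,0],[0,0,0],-1],[[0.9,0,0],[0,0,0],-1],[[0.9,-0.1,0],[0,0,0],-1],[[0.9,-0.1,0],[0,0,0],-1],[[0.9,-0.1,0],[0,0,0],-1],[[0.9,0,0],[0,0,0],-1],[[0.8,0,0],[0,0,0],-1],[[0.5,0,0],[0,0,0],-1],[[0.4,0,0],[0,0,0],-1],[[0,0,0],[0,0,0],-1]]}}

```text
time_s: 6.8
ee_pos: [0.4339, 0.1091, 0.1929]
eef_rot: [-3.138, -0.005, 1.77]
force: [-0.2, -0.7, 0.0]
grip_width: 0.0459
grip_force: 20.0
```

```bash
python3 - <<'E'
from fit import *
from plan import plan
import pickle
C=[camera("side"),camera("scene"),camera("wrist")]
pickle.dump(C,open("c2.pkl","wb"))
for c,n in zip(C,"sdw"): cv2.imwrite(f"pics/{n}2.png",c["pixels"][...,::-1])
cv2.imwrite("pics/m2.png",np.hstack([cv2.resize(C[0]["pixels"][100:260,130:290,::-1],(400,400)),cv2.resize(C[1]["pixels"][100:290,200:390,::-1],(400,400))]))
plan([.434,.112,.037],[0,0,-1],[np.cos(.202),np.sin(.202),0])
o=get_obs();t=o["ee_pos"];print(t,o["eef_rot"])
P,K,S=cloud(C)
white=(K.min(1)>80)&(K.max(1)-K.min(1)<60)
m=white&(np.linalg.norm(P[:,:2]-t[:2],axis=1)<.035)&(P[:,2]>t[2]-.05)&(P[:,2]<t[2]+.09)
for s in range(3):
  q=P[m&(S==s)]
  if len(q): print(s,len(q),q.min(0),q.max(0))
for s in range(3):
  k=white&(S==s)&(abs(P[:,2]-.03)<.004)&(np.linalg.norm(P[:,:2]-[.434,.112],axis=1)<.035)
  if k.sum()>8: print("ring",s,k.sum(),P[k].mean(0),cv2.minEnclosingCircle(P[k][:,:2].astype(np.float32)*1000))
E
```

```text
turn units [-0.034 -0.038 -0.034] shift after turn, units [0.141 0.018 5.201] shift before [0.117 0.038 5.201]
[0.434 0.108 0.193] [-3.138 -0.005  1.769]
0 193 [0.4   0.084 0.168] [0.468 0.125 0.282]
1 278 [0.401 0.094 0.182] [0.469 0.133 0.266]
2 9390 [0.4   0.093 0.184] [0.466 0.131 0.283]
ring 0 53 [0.433 0.11  0.03 ] ((431.0017395019531, 113.06743621826172), 24.15155601501465)
ring 1 26 [0.439 0.101 0.03 ] ((437.2411193847656, 108.06072998046875), 18.157405853271484)
ring 2 566 [0.433 0.114 0.029] ((432.84808349609375, 113.20952606201172), 20.895538330078125)
```

View pics/m2.png

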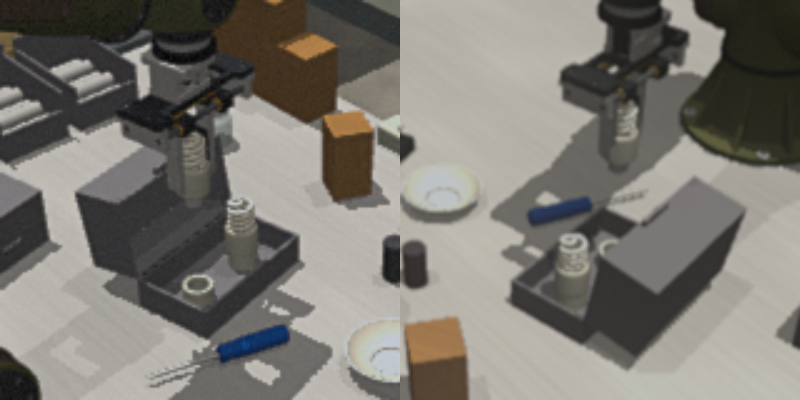

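The two crops show the bulb held upright above the empty ring, with the lid still open. Now I'll check the bulb's offset in the tool.

```bash
python3 - <<'E'
from fit import *
import pickle
C=pickle.load(open("c2.pkl","rb")); o=get_obs()
P,K,S=cloud(C); T=R.from_euler("xyz",o["eef_rot"]).inv().apply(P-o["ee_pos"])
white=(K.min(1)>70)&(K.max(1)-K.min(1)<60)
for a,b in [(.010,.026),(-.004,.006),(-.028,-.008),(-.05,-.034),(-.07,-.055)]:
  for s in range(3):
    m=white&(S==s)&(T[:,2]>a)&(T[:,2]<b)&(abs(T[:,1])<.04)&(abs(T[:,0])<.035)
    q=T[m]
    if len(q)>8:
      print((a,b),s,len(q),"x",np.percentile(q[:,0],[2,98]),"y",np.percentile(q[:,1],[2,98]))
m=white&(abs(T[:,1])<.03)&(abs(T[:,0])<.035)&(T[:,2]<0.04)
for s in range(3):
  k=m&(S==s); print(s,"z range",np.percentile(T[k][:,2],[.5,99.5]))
E
```

```text
(0.01, 0.026) 0 18 x [-0.0124  0.0021] y [-0.0138  0.0025]
(0.01, 0.026) 1 9 x [0.0089 0.0194] y [-0.0016  0.0143]
(-0.004, 0.006) 0 25 x [-0.024   0.0002] y [-0.0238  0.0004]
(-0.004, 0.006) 1 38 x [0.0014 0.0246] y [-0.0081  0.0241]
(-0.004, 0.006) 2 342 x [0.0079 0.0229] y [-0.0263  0.0258]
(-0.028, -0.008) 0 95 x [-0.0232  0.0082] y [-0.0354  0.0298]
(-0.028, -0.008) 1 108 x [-0.0066  0.0245] y [-0.0323  0.037 ]
(-0.028, -0.008) 2 2060 x [-0.0006  0.0228] y [-0.0334  0.0326]
(-0.05, -0.034) 0 73 x [-0.0177  0.0086] y [-0.0358  0.0333]
(-0.05, -0.034) 1 63 x [-0.009   0.0198] y [-0.0334  0.0355]
(-0.05, -0.034) 2 1605 x [-0.0133  0.0188] y [-0.026   0.0335]
(-0.07, -0.055) 0 82 x [-0.0177  0.0073] y [-0.0362  0.0332]
(-0.07, -0.055) 1 67 x [-0.0068  0.0191] y [-0.033   0.0364]
(-0.07, -0.055) 2 3472 x [-0.006   0.0184] y [-0.0178  0.0178]
0 z range [-0.297   0.0248]
1 z range [-0.2337  0.0266]
2 z range [-0.1158  0.0037]
```

>>> {"method": "send_rows", "body": {"motion": [[[0.15,0.03,0.3],[-0.03,-0.04,-0.03],-1],[[0,0,0.6],[0,0,0],-1],[[0,0,0.7],[0,0,0],-1],[[0,0,0.7],[0,0,0],-1],[[0,0,0.7],[0,0,0],-1],[[0,0,0.5],[0,0,0],-1],[[0,0,0.4],[0,0,0],-1],[[0,0,0.2],[0,0,0],-1],[[0,0,0],[0,0,0],-1]]}}

```text
time_s: 7.85
ee_pos: [0.434, 0.1127, 0.0696]
eef_rot: [-3.14, -0.0, 1.772]
force: [-1.0, 0.1, -0.4]
grip_width: 0.046
grip_force: 20.0
```

```bash
python3 - <<'E'
from fit import *
from plan import plan
C=[camera("side"),camera("wrist")]
cv2.imwrite("pics/m3.png",np.hstack([cv2.resize(C[0]["pixels"][170:250,170:250,::-1],(400,400),interpolation=cv2.INTER_CUBIC),cv2.resize(C[1]["pixels"][:,:,::-1],(400,300))[:, :][:300].repeat(1,0) if 0 else cv2.resize(C[1]["pixels"][:,64:448,::-1],(400,400))]))
plan([.4335,.1125,.037],[0,0,-1],[np.cos(.202),np.sin(.202),0])
o=get_obs();print(o["ee_pos"],o["eef_rot"],o["force"])
E
```

```text
turn units [ 0.002 -0.    -0.003] shift after turn, units [-0.006 -0.036  1.121] shift before [-0.006 -0.036  1.121]
[0.435 0.113 0.071] [ 3.141 -0.     1.772] [ 0.66  -0.396  0.18 ]
```

View pics/m3.png

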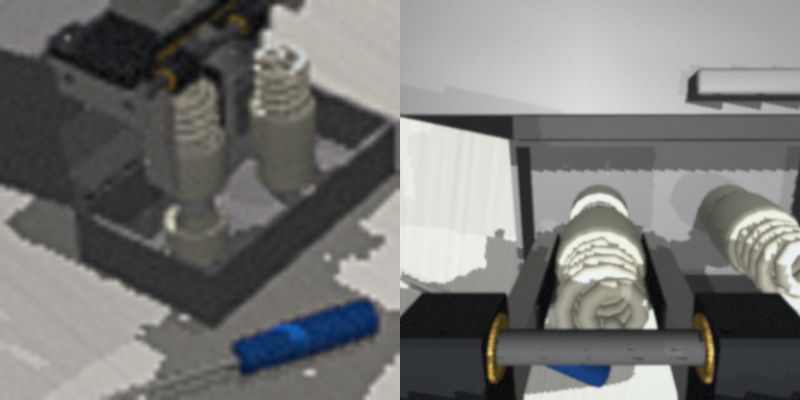

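The side crop shows the cap (about 200,200) centred over the ring (197,235). In the wrist crop the bulb lines up with the ring behind it. I'll lower it slowly.

>>> {"method": "send_rows", "body": {"motion": [[[0,-0.03,0.1],[0,0,0],-1],[[0,0,0.1],[0,0,0],-1],[[0,0,0.1],[0,0,0],-1],[[0,0,0.1],[0,0,0],-1],[[0,0,0.1],[0,0,0],-1],[[0,0,0.1],[0,0,0],-1],[[0,0,0],[0,0,0],-1]]}}

```text
time_s: 8.65
ee_pos: [0.4331, 0.1126, 0.0518]
eef_rot: [-3.14, -0.0, 1.772]
force: [0.2, -0.3, -1.0]
grip_width: 0.0452
grip_force: 20.0
```

>>> {"method": "send_rows", "body": {"motion": [[[0,0,0.1],[0,0,0],-1],[[0,0,0.1],[0,0,0],-1],[[0,0,0.1],[0,0,0],-1],[[0,0,0.07],[0,0,0],-1],[[0,0,0.05],[0,0,0],-1],[[0,0,0],[0,0,0],-1]]}}

```text
time_s: 9.25
ee_pos: [0.4333, 0.1127, 0.0395]
eef_rot: [-3.141, -0.0, 1.772]
force: [0.2, -0.5, -0.3]
grip_width: 0.0458
grip_force: 20.0
```

>>> {"method": "send_rows", "body": {"motion": [[[0,0,0.04],[0,0,0],-1],[[0,0,0.03],[0,0,0],-1],[[0,0,0],[0,0,0],-1]]}}

```text
time_s: 9.55
ee_pos: [0.4333, 0.1126, 0.0386]
eef_rot: [-3.141, 0.0, 1.773]
force: [-9.3, -3.1, 23.0]
grip_width: 0.0455
grip_force: 20.0
```

Contact with the ring. I'll release with a small opening.

>>> {"method": "send_rows", "body": {"motion": [[[0,0,-0.03],[0,0,0],-0.02],[[0,0,0],[0,0,0],0.1],[[0,0,0],[0,0,0],0.25],[[0,0,0],[0,0,0],0.25],[[0,0,0],[0,0,0],0.25]]}}

```text
time_s: 10.05
ee_pos: [0.4333, 0.1127, 0.0383]
eef_rot: [-3.141, -0.0, 1.772]
force: [-0.8, -0.1, 0.8]
grip_width: 0.0588
grip_force: 0.0
```

>>> {"method": "send_rows", "body": {"motion": [[[0,0,-0.3],[0,0,0],0.25],[[0,0,-0.4],[0,0,0],0.25],[[0,0,-0.5],[0,0,0],0.25],[[0,0,-0.7],[0,0,0],0.25],[[0,0,-0.9],[0,0,0],0.25],[[0,0,-1],[0,0,0],0.25],[[0,0,-1],[0,0,0],0.25],[[0,0,-1],[0,0,0],0.25],[[0,0,-1],[0,0,0],0.25],[[0,0,0],[0,0,0],0.25]]}}

```text
time_s: 11.05
ee_pos: [0.4345, 0.1129, 0.2471]
eef_rot: [3.135, 0.0, 1.772]
force: [0.1, -0.7, 0.3]
grip_width: 0.0587
grip_force: 0.0
```

```bash
python3 - <<'E'
from fit import *
from plan import plan
C=[camera("side"),camera("scene"),camera("wrist")]
P,K,S=cloud(C)
print(get_obs()["ee_pos"])
white=(K.min(1)>80)&(K.max(1)-K.min(1)<60)
for c in([.4335,.1125],[.528,.132]):
  for z0,z1 in((.04,.062),(.075,.108)):
    m=white&(np.linalg.norm(P[:,:2]-c,axis=1)<.035)&(P[:,2]>z0)&(P[:,2]<z1)
    for s in range(3):
      q=P[m&(S==s)]
      if len(q)>10: print(c,z0,s,len(q),np.percentile(q,[2,98],axis=0).ravel())
  m=white&(np.linalg.norm(P[:,:2]-c,axis=1)<.03)&(P[:,2]<.15); print("top",[np.percentile(P[m&(S==s)][:,2],99) for s in range(3) if (m&(S==s)).any()])
gray=(K.max(1)<150)&(K.max(1)-K.min(1)<25)
d=P-np.array([.481,.1218,0]);c,s=np.cos(.202),np.sin(.202)
L=np.stack([d[:,0]*c+d[:,1]*s,-d[:,0]*s+d[:,1]*c,P[:,2]],1)
m=gray&(S==1)&(abs(L[:,0])<.09)&(L[:,1]>.06)&(L[:,1]<.18)&(L[:,2]>.06)
q=L[m][:,1:]
# cross-section: fit the top face (outward) and the free side (upper)
import collections
h=np.histogram2d(q[:,0],q[:,1],bins=[np.arange(.06,.19,.01),np.arange(.06,.19,.01)])[0];print(h.astype(int).T[::-1])
cv2.imwrite("pics/m4.png",np.hstack([cv2.resize(C[0]["pixels"][130:250,140:260,::-1],(400,400),interpolation=cv2.INTER_CUBIC),cv2.resize(C[1]["pixels"][160:290,240:370,::-1],(400,400),interpolation=cv2.INTER_CUBIC)]))
E
```

```text
[0.4331 0.1126 0.2423]
[0.4335, 0.1125] 0.04 0 16 [0.4119 0.0894 0.0414 0.4265 0.1115 0.0605]
[0.4335, 0.1125] 0.04 2 97 [0.4113 0.1181 0.0406 0.4499 0.1355 0.0605]
[0.4335, 0.1125] 0.075 0 110 [0.416  0.0922 0.0764 0.45   0.1262 0.1075]
[0.4335, 0.1125] 0.075 1 160 [0.4202 0.0981 0.0758 0.4527 0.1336 0.1076]
[0.4335, 0.1125] 0.075 2 802 [0.4157 0.0971 0.0787 0.4499 0.1308 0.1077]
top [np.float64(0.11245773471802502), np.float64(0.11352279730713412), np.float64(0.11279949215185986)]
[0.528, 0.132] 0.04 0 14 [0.5078 0.1063 0.044  0.5229 0.1317 0.0618]
[0.528, 0.132] 0.04 1 65 [0.5185 0.1209 0.0415 0.5477 0.1571 0.0614]
[0.528, 0.132] 0.04 2 74 [0.507  0.1422 0.041  0.5314 0.1551 0.0618]
[0.528, 0.132] 0.075 0 109 [0.5092 0.1114 0.0762 0.5408 0.1474 0.1077]
[0.528, 0.132] 0.075 1 172 [0.5144 0.1194 0.0753 0.5464 0.1524 0.1076]
[0.528, 0.132] 0.075 2 906 [0.5087 0.1158 0.0778 0.5418 0.1505 0.1077]
top [np.float64(0.11247535280003244), np.float64(0.11394074303723961), np.float64(0.11282793101193943)]
[[  0   0   3   0   0   0   0   0   0   0   0   0]
 [  0   3  54   5   0   0   0   0   0   0   0   0]
 [  0  19 142 186 187 193 174 104  36   4   0   0]
 [  0   0   0   0   0   4  27  87 173 170   0   0]
 [  0   0   0   0   0   0   0   0   0  70   0   0]
 [  0   0   0   0   0   0   0   0   0  64   0   0]
 [  0   0   0   0   0   0   0   0   0  59   0   0]
 [  0   0   0   0   0   0   0   0  30  37   0   0]
 [  0   0   0   0   0   0   0   0  57   2   0   0]
 [  0   0   0   0   0   0   0   0  61   0   0   0]
 [  0   0   0   0   0   0   0   0  56   0   0   0]
 [  0   0   0   0   0   0   0   0  60   0   0   0]]
```

View pics/m4.png

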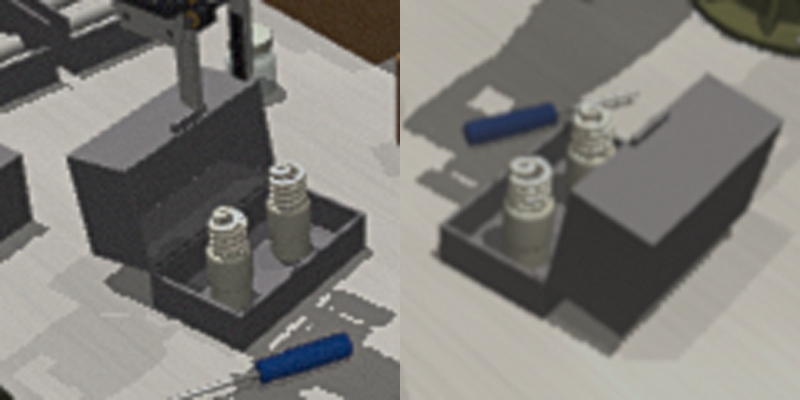

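Both bulb tops are at the same height (0.113 m), so the bulb is home. The lid stands at about 1.78 rad. I'll shut the fingers, go over behind the lid, and push its outer face along the hinge arc.

>>> {"method": "send_rows", "body": {"motion": [[[0.4,0.2,0],[0,0,0],-1],[[0.7,0.2,0],[0,0,0],-1],[[0.8,0.2,0],[0,0,0],-1],[[0.8,0.2,0],[0,0,0],-1],[[0.8,0.2,0],[0,0,0],-1],[[0.8,0.2,0],[0,0,0],-1],[[0.8,0.2,0],[0,0,0],-1],[[0.6,0.2,0],[0,0,0],-1],[[0.4,0,0],[0,0,0],-1],[[0,0,0],[0,0,0],-1]]}}

```text
time_s: 12.2
ee_pos: [0.4431, 0.3028, 0.2415]
eef_rot: [-3.14, 0.0, 1.774]
force: [0.2, -1.4, 0.5]
grip_width: 0.0005
grip_force: 0.0
```

```bash
cat > bx.py <<'E'
from h import *
o=get_obs();p=o["ee_pos"]-[.481,.1218,0];c,s=np.cos(.202),np.sin(.202)
print("x' y' z",np.round([p[0]*c+p[1]*s,-p[0]*s+p[1]*c,p[2]],4),o["eef_rot"],o["force"],o["time_s"])
E
python3 - <<'E'
import bx
from fit import *
P,K,S=cloud([camera("side"),camera("scene"),camera("wrist")])
d=P-np.array([.481,.1218,0]);c,s=np.cos(.202),np.sin(.202)
L=np.stack([d[:,0]*c+d[:,1]*s,-d[:,0]*s+d[:,1]*c,P[:,2]],1)
m=(abs(L[:,0])<.06)&(L[:,1]>.165)&(L[:,1]<.26)&(L[:,2]>.01)&(L[:,2]<.2)
for y in np.arange(.165,.26,.01):
  k=m&(L[:,1]>y)&(L[:,1]<y+.01); print(y.round(3),k.sum(),L[k][:,2].max() if k.any() else 0)
E
```

```text
x' y' z [-0.0008  0.185   0.2415] [-3.13966890e+00  2.49434319e-04  1.77401956e+00] [ 0.19786165 -1.44505982  0.48705493] 12.2
0.165 0 0
0.175 0 0
0.185 0 0
0.195 0 0
0.205 0 0
0.215 0 0
0.225 0 0
0.235 0 0
0.245 0 0
0.255 0 0
```

>>> {"method": "send_rows", "body": {"motion": [[[0,0,0.4],[0,0,0],-1],[[0,0,0.7],[0,0,0],-1],[[0,0,0.8],[0,0,0],-1],[[0,0,0.8],[0,0,0],-1],[[0,0,0.7],[0,0,0],-1],[[0,0,0.5],[0,0,0],-1],[[0,0,0.3],[0,0,0],-1],[[0,0,0],[0,0,0],-1]]}}

```text
time_s: 13.15
ee_pos: [0.4433, 0.3009, 0.1152]
eef_rot: [-3.139, 0.001, 1.772]
force: [-0.2, 0.5, 0.7]
grip_width: 0.0004
grip_force: 0.0
```

>>> {"method": "send_rows", "body": {"motion": [[[-0.2,0,0],[0,0,0],-1],[[-0.2,0,0],[0,0,0],-1],[[-0.2,0,0],[0,0,0],-1],[[-0.15,0,0],[0,0,0],-1],[[-0.15,0,0],[0,0,0],-1],[[-0.15,0,0],[0,0,0],-1],[[-0.15,0,0],[0,0,0],-1],[[-0.1,0,-0.1],[0,0,0],-1]]}}

```text
time_s: 13.95
ee_pos: [0.452, 0.2636, 0.1203]
eef_rot: [3.14, -0.002, 1.772]
force: [-0.3, 4.2, 1.2]
grip_width: 0.0003
grip_force: 2.3
```

```bash
python3 bx.py
```

```text
x' y' z [1.000e-04 1.448e-01 1.203e-01] [ 3.13990154e+00 -1.88639174e-03  1.77219554e+00] [-0.25930443  4.17669939  1.18719321] 13.95
```

>>> {"method": "send_rows", "body": {"motion": [[[-0.15,0,-0.12],[0,0,0],-1],[[-0.15,0,-0.12],[0,0,0],-1],[[-0.15,0,-0.12],[0,0,0],-1],[[-0.15,0,-0.12],[0,0,0],-1],[[-0.15,0,-0.12],[0,0,0],-1],[[-0.2,0,-0.08],[0,0,0],-1],[[-0.2,0,-0.08],[0,0,0],-1],[[-0.2,0,-0.08],[0,0,0],-1],[[-0.2,0,-0.08],[0,0,0],-1],[[-0.2,0,-0.08],[0,0,0],-1]]}}

```text
time_s: 14.95
ee_pos: [0.4623, 0.2114, 0.1498]
eef_rot: [3.141, -0.0, 1.772]
force: [2.7, 2.6, 1.0]
grip_width: 0.0001
grip_force: 1.0
```

```bash
python3 - <<'E'
import bx
from h import *
C=[camera("side"),camera("scene")]
cv2.imwrite("pics/m5.png",np.hstack([cv2.resize(C[0]["pixels"][110:250,130:270,::-1],(400,400)),cv2.resize(C[1]["pixels"][130:290,230:390,::-1],(400,400))]))
E
```

```text
x' y' z [-0.0003  0.0915  0.1498] [ 3.14129080e+00 -1.37857269e-04  1.77237876e+00] [2.72151717 2.56798437 1.00737302] 14.95
```

View pics/m5.png

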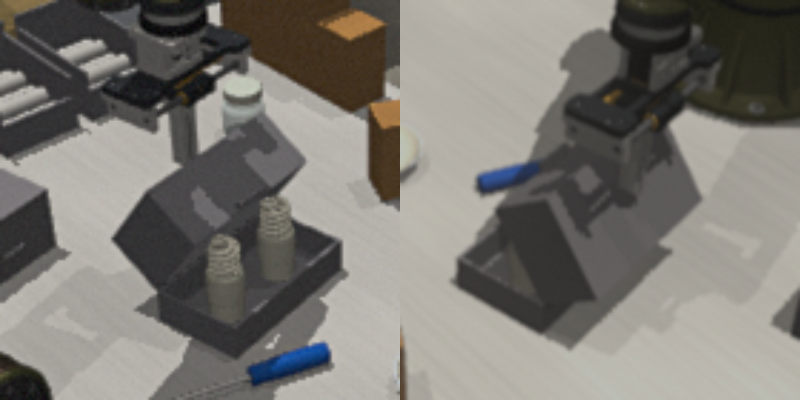

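The lid is following, now at about 1 rad, with both bulbs upright. I'll continue the arc.

>>> {"method": "send_rows", "body": {"motion": [[[-0.18,0,-0.03],[0,0,0],-1],[[-0.18,0,-0.03],[0,0,0],-1],[[-0.18,0,-0.02],[0,0,0],-1],[[-0.18,0,-0.02],[0,0,0],-1],[[-0.18,0,-0.01],[0,0,0],-1],[[-0.18,0,0.01],[0,0,0],-1],[[-0.18,0,0.02],[0,0,0],-1],[[-0.18,0,0.03],[0,0,0],-1],[[-0.18,0,0.04],[0,0,0],-1],[[-0.18,0,0.04],[0,0,0],-1]]}}

```text
time_s: 16.05
ee_pos: [0.4729, 0.1585, 0.1483]
eef_rot: [-3.141, -0.0, 1.772]
force: [0.0, 0.1, 1.2]
grip_width: 0.0011
grip_force: 0.4
```

```bash
python3 bx.py
```

```text
x' y' z [-0.0005  0.0376  0.1483] [-3.14104353e+00 -7.01294952e-05  1.77237359e+00] [0.03476041 0.08820811 1.18058765] 16.05
```

>>> {"method": "send_rows", "body": {"motion": [[[-0.17,0,0.04],[0,0,0],-1],[[-0.17,0,0.05],[0,0,0],-1],[[-0.17,0,0.06],[0,0,0],-1],[[-0.16,0,0.06],[0,0,0],-1],[[-0.16,0,0.07],[0,0,0],-1],[[-0.14,0,0.08],[0,0,0],-1],[[-0.14,0,0.08],[0,0,0],-1],[[-0.14,0,0.08],[0,0,0],-1],[[-0.14,0,0.08],[0,0,0],-1],[[-0.14,0,0.08],[0,0,0],-1]]}}

```text
time_s: 17.05
ee_pos: [0.4821, 0.1137, 0.1279]
eef_rot: [-3.141, -0.0, 1.772]
force: [0.5, 1.5, -0.1]
grip_width: 0.0001
grip_force: 0.3
```

```bash
python3 bx.py
```

```text
x' y' z [-0.0005 -0.0081  0.1279] [-3.14114789e+00 -9.97715248e-05  1.77248989e+00] [ 0.53520247  1.54185829 -0.14991826] 17.05
```

Nearly shut. I'll press down gently until contact.

>>> {"method": "send_rows", "body": {"motion": [[[-0.1,0,0.04],[0,0,0],-1],[[-0.1,0,0.04],[0,0,0],-1],[[-0.1,0,0.03],[0,0,0],-1],[[0,0,0],[0,0,0],-1]]}}

```text
time_s: 17.45
ee_pos: [0.4841, 0.1054, 0.1252]
eef_rot: [3.141, -0.001, 1.772]
force: [-0.6, 2.6, 4.5]
grip_width: 0.0003
grip_force: 2.3
```

>>> {"method": "send_rows", "body": {"motion": [[[0,0,0.03],[0,0,0],-1],[[0,0,0.03],[0,0,0],-1],[[0,0,0],[0,0,0],-1]]}}

```text
time_s: 17.75
ee_pos: [0.4843, 0.1054, 0.125]
eef_rot: [3.14, -0.0, 1.773]
force: [-9.7, 0.1, 23.9]
grip_width: 0.0
grip_force: 11.8
```

>>> {"method": "send_rows", "body": {"motion": [[[0,0,-0.1],[0,0,0],-1],[[0,0,-0.4],[0,0,0],-1],[[0,0,-0.7],[0,0,0],-1],[[0,0,-1],[0,0,0],-1],[[0,0,-1],[0,0,0],-1],[[0,0,-0.8],[0,0,0],-1],[[0,0,0],[0,0,0],-1],[[0,0,0],[0,0,0],-1]]}}

```text
time_s: 18.55
ee_pos: [0.4839, 0.1052, 0.243]
eef_rot: [-3.142, -0.0, 1.772]
force: [-0.0, 0.4, -0.2]
grip_width: 0.0006
grip_force: 0.0
```

```bash
python3 - <<'E'
import bx
from fit import *
C=[camera("side"),camera("scene"),camera("wrist")]
P,K,S=cloud(C)
d=P-np.array([.481,.1218,0]);c,s=np.cos(.202),np.sin(.202)
L=np.stack([d[:,0]*c+d[:,1]*s,-d[:,0]*s+d[:,1]*c,P[:,2]],1)
for s in range(3):
  m=(S==s)&(abs(L[:,0])<.095)&(abs(L[:,1])<.054)&(abs(L[:,2]-.125)<.02)
  if m.sum()>50:
    q=L[m]; A=np.c_[q[:,:2],np.ones(len(q))]; print(s,m.sum(),np.linalg.lstsq(A,q[:,2],rcond=None)[0])
cv2.imwrite("pics/m6.png",np.hstack([cv2.resize(C[0]["pixels"][110:250,130:270,::-1],(400,400)),cv2.resize(C[1]["pixels"][130:290,230:390,::-1],(400,400))]))
E
```

```text
x' y' z [-0.0005 -0.0169  0.243 ] [-3.14157736e+00 -1.06413463e-05  1.77241356e+00] [-0.00281297  0.39351435 -0.16346734] 18.55
0 1129 [-0.0003  0.0023  0.1256]
1 1762 [0.0007 0.0027 0.1251]
2 23442 [0.0001 0.0003 0.1246]
```

View pics/m6.png

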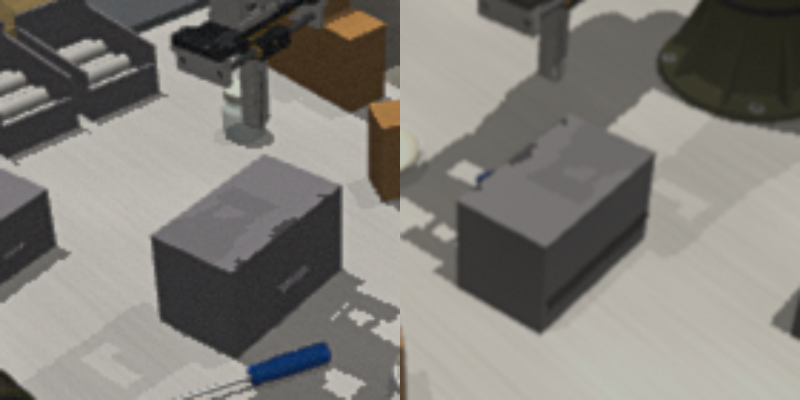

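The lid top is level (slope under 0.003) at 0.125 m, so it is fully shut, and the gripper is clear of it.

```bash
python3 -c "
from station import *
print(hand_in())"
```

```text
the job is handed in; nothing more can be done
None
```

I stood the spiral bulb in the empty ring, shut the lid over both bulbs and handed the job in at about 18.6 s; no verdict was returned, but the lid's top measured level at 125 mm and both bulb tops matched before closing.

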